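# Stand the bronze lap in its tapered socket

## Task

The bronze lap is leaning in the cast-iron V-block. Lift it out and stand it upright in the tapered socket of the green-footed lap stand: lower it in by hand rather than dropping it, until its steel taper is fully home, then let go. Leave the orange sleeve and the scored spool where they are.

Things in the scene. Friction and masses are not known exactly. Their poses are not given: they have to be found in the camera images.
- lap: Lap, 140 mm, 0.5 kg. Origin: centre of the small end; z runs along it to the bronze end. Steel taper, 16 mm dia. at z=0 to 36 at z=45 mm, then 36 mm bronze barrel. Starts 20 deg off vertical, small end down 42 mm above the counter, top away from the robot, in a fixed iron V-block under its far side that reaches to z=85 mm: grip above z=90. Comes out along its axis or straight up. Spin is free.
- stand: Lap stand, fixed: round green foot 90 mm wide with an upright steel tapered cup, 47 mm across outside. Origin on the cup's axis at the counter surface, z up. Mouth 65 mm above the origin, 33 mm inside diameter, narrowing downwards at the lap's own taper. With the lap home, its small end is 26 mm above the origin and 6 mm of taper still shows.
- sleeve: Bystander: an orange plastic spool sleeve, a loose straight tube standing on end, 42 mm outside, 26 mm bore, 60 mm high. Origin at the centre of its underside. Not a socket for the lap.
- spool: Bystander: a loose steel valve spool with scored lands, lying on the counter along its x axis, 104 mm long, lands 24 mm in diameter. Origin on the counter under its middle.
Not all that is in view belongs to the job. There is more than one size of the stand; the one meant has the size given above. There is more than one size of the lap; the job needs the larger.

How it is judged:
On the way:
1. the lap's taper is in the stand's socket while the gripper still holds it (lowered, not dropped) (horizontal distance between lap and stand below 0.012 m and z of lap in the frame of stand below 0.045 m and contact force between the fingers and lap above 1 N), for 0.1 s.
At the end, for the whole second after the job is handed in: The lap stands at rest in the stand's socket, small end down, within 10 degrees of upright, its small end within 10 mm of the socket's axis and less than 32 mm above the counter (home is about 26 mm); the sleeve and the spool are within 40 mm of where they began (horizontal distance between lap and stand below 0.01 m and z of lap in the frame of stand between 0.015 and 0.032 m and angle between lap's own z axis and vertical below 0.175 rad and linear speed of lap below 0.02 m/s and contact force between lap and stand above 1 N and distance of each of sleeve, spool from where it was at the start of the episode below 0.04 m); the robot touches nothing.
It fails at once if the orange sleeve or the spool is moved by more than 40 mm or the sleeve is knocked over (distance of any of sleeve, spool from where it was at the start of the episode above 0.04 m or angle between sleeve's own z axis and vertical above 0.8 rad).
It also fails if it takes over 40 s, if anything falls off the work surface, if the arm or the gripper's body presses on something with over 40 N, if the wrist force passes 120 N, or if a joint passes its speed limit or range.

## Robot

A 6-joint arm with a two-finger parallel gripper is mounted at the origin on the work surface. World frame = base frame: x ahead of the robot, y to its left, z up, the work surface at z = 0. Lengths are in m, angles in rad, forces in N, time in s.
With the tool pointing down it reaches from about 0.225 to 0.875 m from the base axis. Payload 3.4 kg.
Tool frame: the origin (TCP) lies on the mounting face of the last link; the fingertips stand 173 mm ahead of it and the grasp point (between the pads) lies 155 mm ahead of it; x points along the fingers, y is the direction in which the jaws open and shut, and the axes are right-handed (so a half turn about x gives the same grasp; the last joint's range is limited). The gripper opens to 85 mm and grips with 20 to 120 N. Pads are 22 mm wide; open, the fingers measure 114 mm over their backs; the gripper's body (76 mm by 85 mm) begins 54 mm behind the grasp point. The pads swing forward as they close: fully open they stand 13 mm farther back than shut.
Start: joints at [1.123, 0.276, 1.505, -0, 1.361, -0.121], TCP at [0.185, 0.545, 0.405] pointing down, gripper open.
Joint ranges: [-2.89, 2.89], [-0.75, 2.08], [0.22, 2.7], [-1.18, 4.32], [0.11, 2.71], [-2.7, 2.7]. Speed limits (rad/s): [2.57, 2.57, 3.14, 3.14, 3.14, 3.14].

## Interface

Orientations are given as a unit quaternion [w, x, y, z].
In Python, from rig import manip gives the robot as it stands.
- The arm moves only by the tool arm_command, never from a script. Its argument "targets" is a list of rows, each an object with "dp": the shift along the tool's x, y, z in m, a list of three; "turn": the turn, a rotation vector about the tool's x, y, z in degrees, a list of three; "grip": the opening, from -1 (shut) to 1 (fully open). In form: [{"dp": [tx, ty, tz], "turn": [wx, wy, wz], "grip": grip}, ...]. A call has 1 to 8 rows; each row shifts and turns the commanded pose from where the row before left it, along the tool's axes as they then stand; what a row does not reach is not made up. A row lasts 1/10 s, in which the tool goes at most 50 mm and 8.59 degrees, less where a joint would pass 70% of its speed; a pose out of reach is approached as far as the arm can. A call with a gripper value outside its range is refused whole. The fingers move at their own pace and stop on an object; "grip_force" is the grip in N (left out, the last holds). Time passes only in rows, so rows that do not move let the fingers close. It gives the time, the measured TCP pose, the force and the opening at its end, in the units of the state.
- manip.get_state(): the state, without advancing time (a new reading comes with each control period).
- manip.get_image(name): name is "scene" or "side" or "wrist"; returns the picture (400x640x3 uint8, red, green, blue); there is no depth.
- manip.calibration(name): a dict with "fx", "fy", "cx", "cy" (pixels), "k1" (the pictures are not rectified: a ray, as slopes to the right and down, at radius r is drawn at 1 + k1 r^2 times it, then the intrinsics apply), "R" (3x3) and "t" (3): a world point X has camera coordinates R X + t. Camera axes: x right, y down, z forward; pixel columns grow to the right and rows downward; lengths in m; the calibration is good to about 2 mm. A picture is of the moment at which its call begins: read the wrist's pose just before it. calibration takes no time and is no camera call; for the wrist camera it gives the pose at the moment of the call.
- manip.sign_off(): hands the job in, once; it reports no verdict.
The state is a dict: "clock": time; "qpos": joint angles; "qd": joint speeds; "effort": joint torques, N m; "position": TCP position; "ee_rot": TCP orientation; "contact_force": force on the tool from outside, world axes, zero at the start; "moment": the same for the moment, N m; "width": finger opening in m.
Only numpy, scipy, OpenCV 4.12 (cv2) and the standard library are available. Lean on these libraries where they do the work, as an engineer would, in place of code of your own. Each camera call takes 0.05 s, during which the arm holds its last target.

## Working session

There is one attempt and no reset: what is moved stays moved. The work goes in short steps, Python scripts to look and compute and a tool call to move; the robot and the scene stay as the last step left them, time stands still between calls to the robot, and variables do not carry over. Pictures are saved under pics/ and viewed, and the job is handed in when it is done.

Besides the shell and the picture viewer there is one more tool, called after "Request:" by a JSON object that holds its "op" and its "data", one argument or row to a line. arm_command: Moves the arm, as the interface text tells. Its arguments: {"type":"object","properties":{"targets":{"type":"array"},"grip_force":{"type":"number"}},"required":["targets"]}

```bash
mkdir -p pics; ls; python3 - <<'E'
from rig import manip
import cv2
print(manip.get_state())
for n in ["scene","side","wrist"]:
    c=manip.calibration(n);print(n,c)
    cv2.imwrite(f"pics/{n}0.png",manip.get_image(n)[:,:,::-1])
E
```

```text
pics
{'clock': 0.0, 'qpos': array([ 1.12300593e+00,  2.76602384e-01,  1.50614030e+00,  1.86799191e-05,
        1.36070660e+00, -1.21038815e-01]), 'qd': array([ 0.00109947, -0.00059536,  0.00159945,  0.00261957,  0.00063528,
        0.00093026]), 'effort': array([ 1.51630491e-05, -4.16778910e+01, -2.45811009e+01,  2.41771966e-05,
        1.08595702e-02, -7.06936248e-06]), 'position': array([0.18448625, 0.5443746 , 0.40383235]), 'ee_rot': array([ 0.69749992,  0.11438397,  0.69788069, -0.11564044]), 'contact_force': array([0.09572458, 0.29910275, 0.14839538]), 'moment': array([ 0.00560868,  0.00949353, -0.0174213 ]), 'width': 0.08577330042190355}
scene {'fx': 390.1843222414234, 'fy': 390.1843222414234, 'cx': 317.3732761693277, 'cy': 197.57516335745157, 'k1': -0.0540981195149394, 'R': array([[ 0.61275076,  0.79021903,  0.00950737],
       [ 0.60486845, -0.46121613, -0.64916395],
       [-0.50859676,  0.40352641, -0.76058909]]), 't': array([-0.35167162, -0.28096923,  1.16555175])}
side {'fx': 445.37654592329613, 'fy': 445.37654592329613, 'cx': 322.3450563355467, 'cy': 195.42609417405444, 'k1': -0.1268453414203212, 'R': array([[ 0.83370518, -0.55201824, -0.01454441],
       [-0.30422753, -0.43717078, -0.84636122],
       [ 0.46084845,  0.71004054, -0.53241068]]), 't': array([-0.44549062,  0.23907608,  0.6494882 ])}
wrist {'fx': 336.1155768784337, 'fy': 336.1155768784337, 'cx': 322.9613305364036, 'cy': 196.47377647537323, 'k1': -0.0668331335024823, 'R': array([[ 0.32049336,  0.94724889, -0.00188108],
       [ 0.90974435, -0.30724955,  0.27921843],
       [ 0.26391139, -0.09119896, -0.96022577]]), 't': array([-0.57367183, -0.03690243,  0.37916335])}
```

View pics/scene0.png

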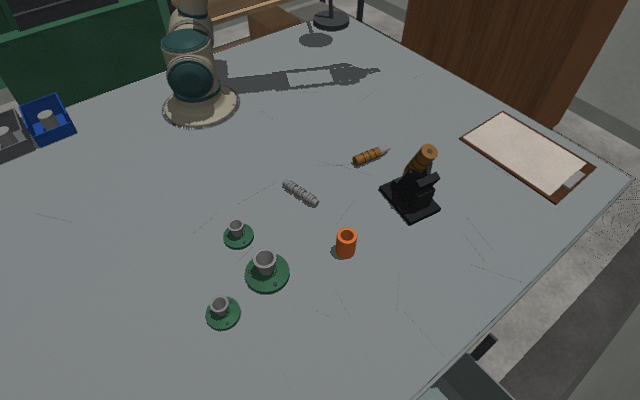

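View pics/side0.png

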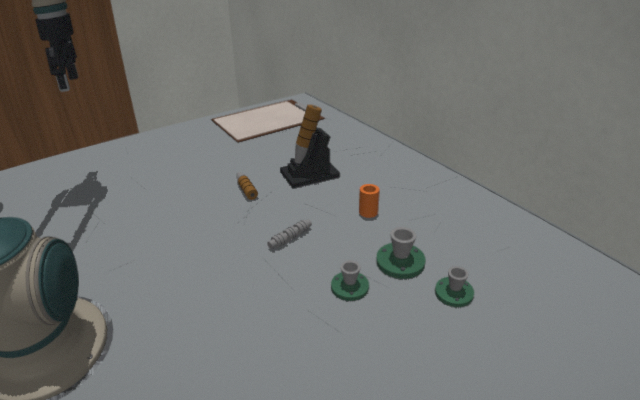

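View pics/wrist0.png

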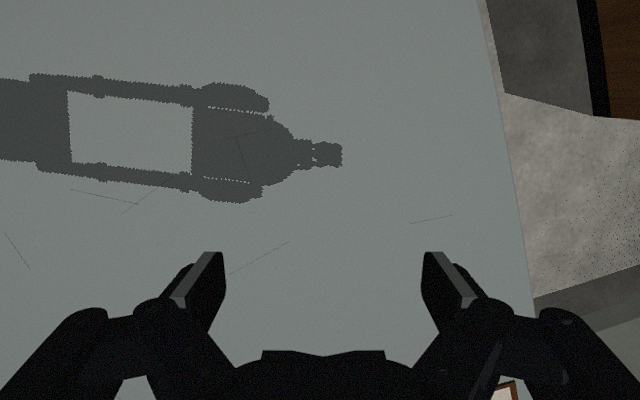

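The scene view shows these candidates:
- **Lap:** the one standing in the V-block at scene (421,162), or the small one lying at (370,156).
- **Stand:** the large one at scene (266,268), or the small ones at (237,235) and (222,310).

By size, I choose the lap in the V-block and the large stand. Next I check both in close crops.

```bash
python3 - <<'E'
import cv2,numpy as np
a=cv2.imread("pics/scene0.png");b=cv2.imread("pics/side0.png")
def crop(i,x,y,w,h,s): return cv2.resize(i[y:y+h,x:x+w],None,fx=s,fy=s,interpolation=cv2.INTER_CUBIC)
cv2.imwrite("pics/c1.png",np.hstack([crop(a,370,130,80,100,5),crop(b,270,95,80,100,5)]))
cv2.imwrite("pics/c2.png",np.hstack([crop(a,200,215,100,120,4),crop(b,330,220,100,120,4)]))
E
```

```text
(no output)
```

View pics/c1.png

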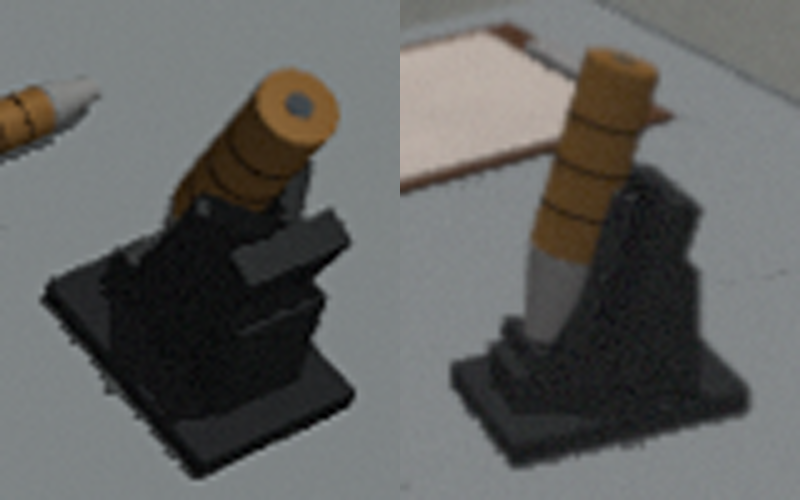

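View pics/c2.png

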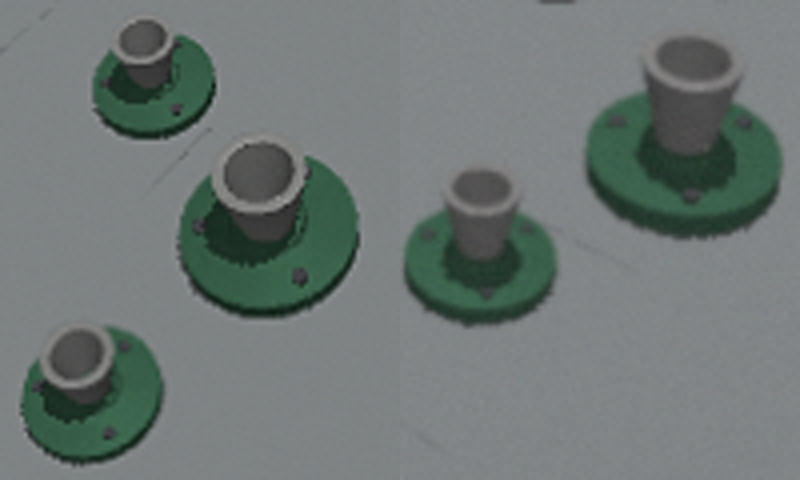

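The crops agree. The V-block lap has the big bronze barrel, with its top disc at scene (429.6,151.6) and side (314,107). The large stand's mouth is at scene (265,258.5) and side (403,235.5). Next I triangulate both.

```bash
cat > h.py <<'E'
import cv2,numpy as np
from rig import manip
from scipy.optimize import least_squares
from scipy.spatial.transform import Rotation as Rn
C={n:manip.calibration(n) for n in("scene","side","wrist")}
def parts(c):
    return np.array([[c['fx'],0,c['cx']],[0,c['fy'],c['cy']],[0,0,1]]),np.array([c['k1'],0,0,0,0.])
def ray(c,px):
    K,d=parts(c); u=cv2.undistortPoints(np.array([[px]],float),K,d)[0,0]
    return -c['R'].T@c['t'], c['R'].T@np.array([u[0],u[1],1])
def onz(c,px,z):
    o,d=ray(c,px); return o+d*(z-o[2])/d[2]
def proj(c,X):
    K,d=parts(c); X=np.atleast_2d(X).astype(float)
    return cv2.projectPoints(X,cv2.Rodrigues(c['R'])[0],c['t'],K,d)[0].reshape(-1,2)
def tri(*obs):
    A=np.zeros((3,3));b=np.zeros(3)
    for c,px in obs:
        o,d=ray(c,px);d=d/np.linalg.norm(d);P=np.eye(3)-np.outer(d,d);A+=P;b+=P@o
    X=np.linalg.solve(A,b);return X,[proj(c,X)[0]-px for c,px in obs]
E
python3 - <<'E'
from h import *
s,d=C['scene'],C['side']
print('mouth',tri((s,(265,258.5)),(d,(403,235.5))),onz(s,(265,258.5),.065),onz(d,(403,235.5),.065))
print('laptop',tri((s,(429.6,151.6)),(d,(314,107))),onz(s,(429.6,151.6),.1736),onz(d,(314,107),.1736))
print('sleeve',onz(s,(347,234.),.06),onz(d,(369.5,190),.06))
print('spool',onz(s,(300,193),.012),onz(d,(290,235),.012))
print('spool ends',onz(s,(285,184),.012),onz(s,(316,203),.012))
print('small stands',onz(s,(236,225),.045),onz(s,(220,303),.045)); print('small lap',onz(s,(355,160),.01),onz(s,(388,150),.01))
print('vblock base corners',[onz(s,(370+x/5,130+y/5),.0)[:2].round(3) for x,y in((45,300),(195,478),(352,395))])
# lap fit: x,y top, azimuth; side barrel edges
def edges(c,p):
    ztop=np.array([p[0],p[1],.1736]);t=np.radians(20);a=np.array([np.sin(t)*np.cos(p[2]),np.sin(t)*np.sin(p[2]),np.cos(t)])
    return ztop,a
obsE=[((270+(583-400)/5,95+55/5),(270+(530-400)/5,95+245/5)),((270+(658-400)/5,95+75/5),(270+(600-400)/5,95+265/5))]
def sil(c,T,a,r):
    o=-c['R'].T@c['t'];v=T-.05*a-o;n=np.cross(a,v);n/=np.linalg.norm(n);return n*r
def f(p):
    T,a=edges(None,p);r=[]
    r+=list(proj(s,T)[0]-(429.6,151.6));r+=list(proj(d,T)[0]-(314,107))
    n=sil(d,T,a,.018)
    L=[proj(d,np.array([T-.0*a+k*n,T-.095*a+k*n])) for k in(-1,1)]
    L.sort(key=lambda q:q[0][0])
    for l,e in zip(L,obsE):
        u=l[1]-l[0];u/=np.linalg.norm(u);m=np.array([-u[1],u[0]])
        r+=[(np.array(q)-l[0])@m for q in e]
    return r
for a0 in(-.5,0,.5):
    z=least_squares(f,[.62,.06,a0],loss='soft_l1');print(z.x,z.cost,z.fun.round(2),np.degrees(np.arctan2(z.x[1],z.x[0])))
E
```

```text
mouth (array([ 0.60591   , -0.15328275,  0.05968972]), [array([-0.01977506,  0.03892757]), array([-0.03693255, -0.02908966])]) [ 0.6089123  -0.15458881  0.065     ] [ 0.60082631 -0.15833327  0.065     ]
laptop (array([0.66026058, 0.21964861, 0.17119077]), [array([ 0.0961005 , -0.32986799]), array([0.18037119, 0.24158801])]) [0.66222991 0.21631018 0.1736    ] [0.65740018 0.21583615 0.1736    ]
sleeve [0.65824092 0.00977663 0.06      ] [0.65346602 0.00163552 0.06      ]
spool [0.47701725 0.02297955 0.012     ] [0.47057753 0.01841998 0.012     ]
spool ends [0.43176641 0.01120566 0.012     ] [0.52431443 0.03429829 0.012     ]
small stands [ 0.49134621 -0.15337011  0.045     ] [ 0.62715471 -0.26611954  0.045     ]
small lap [0.47021338 0.2025177  0.01      ] [0.49444352 0.29723179 0.01      ]
vblock base corners [array([0.577, 0.187]), array([0.696, 0.167]), array([0.708, 0.261])]
[ 0.66033107  0.21793252 -0.0763726 ] 0.7362630871141835 [-0.17 -0.84  0.58 -0.54 -0.06 -0.35  0.12  0.33] 18.264710339524566
[ 0.66033107  0.21793252 -0.07637258] 0.7362630871143068 [-0.17 -0.84  0.58 -0.54 -0.06 -0.35  0.12  0.33] 18.26471035284541
[ 0.66033107  0.21793252 -0.07637259] 0.736263087114226 [-0.17 -0.84  0.58 -0.54 -0.06 -0.35  0.12  0.33] 18.2647103443532
```

```bash
cat >> h.py <<'E'
def pose():
    s=manip.get_state();w,x,y,z=s['ee_rot'];return s['position'],Rn.from_quat([x,y,z,w]).as_matrix(),s
def toolR(down,yax):
    x=np.array(down,float);x/=np.linalg.norm(x);y=np.array(yax,float);y-=x*(x@y);y/=np.linalg.norm(y);return np.c_[x,y,np.cross(x,y)]
def go(p1,R1):
    p,R,s=pose()
    print('cur',p.round(4),'x',R[:,0].round(3),'y',R[:,1].round(3),'w',round(s['width'],4),'t',s['clock'],'F',s['contact_force'].round(1))
    print('dp tool (before turn)',(R.T@(np.array(p1)-p)*1000).round(1),'mm; turn',np.degrees(Rn.from_matrix(R.T@R1).as_rotvec()).round(2))
E
python3 - <<'E'
from h import *
p,R,s=pose()
w=C['wrist']; print('cam in tool',R.T@(-w['R'].T@w['t']-p),'fwd',R.T@w['R'][2],'right',R.T@w['R'][0])
print(R.round(3))
go([.56,.17,.42],R)
az=np.arctan2(.218,.66)
for s_ in(1,-1): go([.56,.17,.42],toolR([0,0,-1],[-np.sin(.2)*s_,np.cos(.2)*s_,0]))
E
```

```text
cam in tool [ 0.03062503 -0.00042524 -0.07073926] fwd [ 9.60171004e-01 -4.91453569e-05  2.79413028e-01] right [ 2.26389014e-04  9.99999793e-01 -6.02072214e-04]
[[-0.001  0.321  0.947]
 [-0.001  0.947 -0.321]
 [-1.    -0.001 -0.   ]]
cur [0.1845 0.5444 0.404 ] x [-0.001 -0.001 -1.   ] y [ 0.321  0.947 -0.001] w 0.0853 t 0.15 F [-0.   0.6 -0.1]
dp tool (before turn) [ -15.7 -234.1  475.8] mm; turn [0. 0. 0.]
cur [0.1845 0.5444 0.404 ] x [-0.001 -0.001 -1.   ] y [ 0.321  0.947 -0.001] w 0.0853 t 0.15 F [-0.   0.6 -0.1]
dp tool (before turn) [ -15.7 -234.1  475.8] mm; turn [-3.019e+01 -3.000e-02  8.000e-02]
cur [0.1845 0.5444 0.404 ] x [-0.001 -0.001 -1.   ] y [ 0.321  0.947 -0.001] w 0.0853 t 0.15 F [-0.   0.6 -0.1]
dp tool (before turn) [ -15.7 -234.1  475.8] mm; turn [1.4981e+02 1.0000e-01 4.0000e-02]
```

Request:
{"op": "arm_command", "data": {
  "targets": [
    {"dp":[-0.0065,-0.0175,0.041],"turn":[0,0,0],"grip":1},
    {"dp":[-0.0065,-0.0175,0.041],"turn":[0,0,0],"grip":1},
    {"dp":[-0.0065,-0.0175,0.041],"turn":[0,0,0],"grip":1},
    {"dp":[-0.0065,-0.0175,0.041],"turn":[0,0,0],"grip":1},
    {"dp":[-0.0065,-0.0175,0.041],"turn":[0,0,0],"grip":1},
    {"dp":[-0.0065,-0.0175,0.041],"turn":[0,0,0],"grip":1},
    {"dp":[-0.0065,-0.0175,0.041],"turn":[0,0,0],"grip":1},
    {"dp":[-0.0065,-0.0175,0.041],"turn":[0,0,0],"grip":1}
  ]
}}

```text
clock: 0.95
position: [0.4513, 0.3052, 0.4568]
ee_rot: [0.698, 0.115, 0.698, -0.115]
contact_force: [0.7, 0.5, 0.7]
width: 0.0856
```

Request:
{"op": "arm_command", "data": {
  "targets": [
    {"dp":[-0.0065,-0.0175,0.041],"turn":[0,0,0],"grip":1},
    {"dp":[-0.0065,-0.0175,0.041],"turn":[0,0,0],"grip":1},
    {"dp":[-0.0065,-0.0175,0.041],"turn":[0,0,0],"grip":1},
    {"dp":[-0.0065,-0.0175,0.041],"turn":[0,0,0],"grip":1},
    {"dp":[0,0,0],"turn":[-6,0,0],"grip":1},
    {"dp":[0,0,0],"turn":[-6,0,0],"grip":1},
    {"dp":[0,0,0],"turn":[0,0,0],"grip":1},
    {"dp":[0,0,0],"turn":[0,0,0],"grip":1}
  ]
}}

```text
clock: 1.75
position: [0.5831, 0.1878, 0.4824]
ee_rot: [0.706, 0.042, 0.706, -0.042]
contact_force: [-0.1, -0.1, 0.1]
width: 0.0852
```

```bash
cat >> h.py <<'E'
import json
def snap(name,cam='wrist'):
    p,R,s=pose(); c=manip.calibration(cam); im=manip.get_image(cam)[:,:,::-1]
    cv2.imwrite(f'pics/{name}.png',im)
    json.dump({k:(v.tolist() if hasattr(v,'tolist') else v) for k,v in c.items()},open(f'pics/{name}.json','w'))
def cal(name):
    c=json.load(open(f'pics/{name}.json'));c['R']=np.array(c['R']);c['t']=np.array(c['t']);return c
E
python3 - <<'E'
from h import *
p,R,s=pose();print(p,R.round(3),s['qpos'],s['clock'])
snap('w1')
i=cv2.imread('pics/w1.png');cv2.imwrite('pics/w1b.png',cv2.resize(i,None,fx=1.25,fy=1.25))
E
```

```text
[0.58306115 0.18777635 0.48236679] [[-0.001  0.119  0.993]
 [-0.     0.993 -0.119]
 [-1.    -0.    -0.001]] [ 1.97995424e-01  3.03526011e-01  1.27641620e+00  8.94604234e-05
  1.56234559e+00 -1.25332925e+00] 1.75
```

View pics/w1b.png

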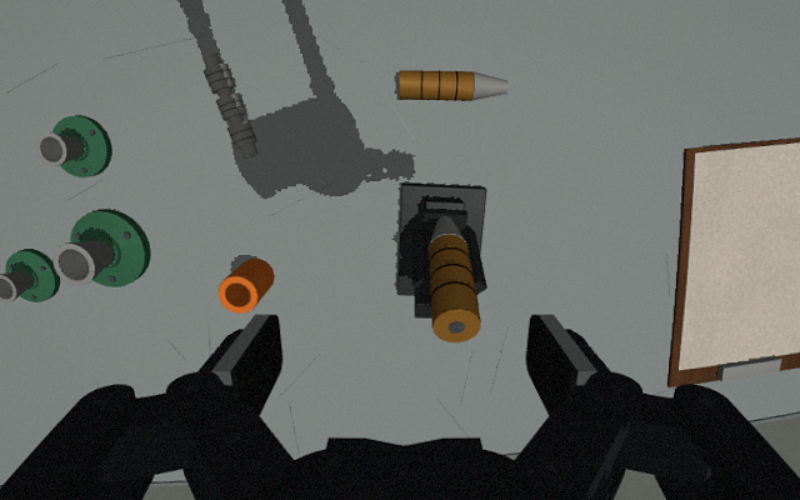

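The wrist view shows the lap with its top disc at about (365,260). Its barrel runs up to about (357,190). The large stand's mouth is at about (61,211). I'll enlarge both.

```bash
python3 - <<'E'
import cv2,numpy as np
a=cv2.imread("pics/w1.png")
def crop(i,x,y,w,h,s): return cv2.resize(i[y:y+h,x:x+w],None,fx=s,fy=s,interpolation=cv2.INTER_CUBIC)
cv2.imwrite("pics/c3.png",np.hstack([crop(a,310,140,100,140,4),crop(a,30,140,100,140,4)]))
E
```

```text
(no output)
```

View pics/c3.png

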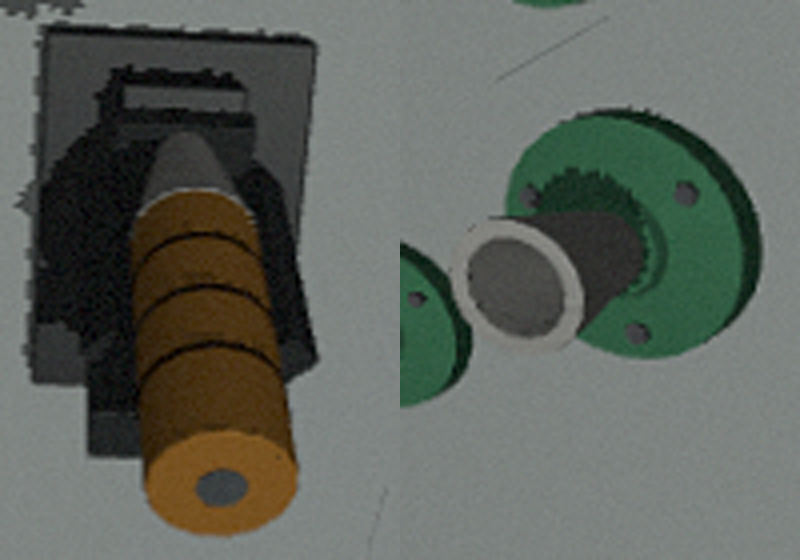

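```bash
python3 - <<'E'
from h import *
s,d,w=C['scene'],C['side'],cal('w1')
M=[(s,(265,258.5)),(d,(403,235.5)),(w,(59.5,211.5))]
print('mouth',tri(*M),[onz(c,p,.065).round(4) for c,p in M])
T=[(s,(429.6,151.6)),(d,(314,107)),(w,(365.25,260.75))]
print('laptop',tri(*T),[onz(c,p,.1736).round(4) for c,p in T])
c4=lambda x,y:np.array((310+x/4,140+y/4))
E={ 'd':[((306.6,106),(296,144)),((321.6,110),(310,148))],'w':[(c4(146,485),c4(135,220)),(c4(298,470),c4(257,215))]}
def f(p):
    t=np.radians(20);a=np.array([np.sin(t)*np.cos(p[2]),np.sin(t)*np.sin(p[2]),np.cos(t)]);P=np.array([p[0],p[1],.1736]);r=[]
    for c,q in T: r+=list(proj(c,P)[0]-q)
    for k,c in(('d',d),('w',w)):
        o=-c['R'].T@c['t'];n=np.cross(a,P-.05*a-o);n*=.018/np.linalg.norm(n)
        L=sorted([proj(c,np.array([P+g*n,P-.095*a+g*n])) for g in(-1,1)],key=lambda q:q[0][0])
        for l,e in zip(L,E[k]):
            u=l[1]-l[0];u/=np.linalg.norm(u);m=np.array([-u[1],u[0]]);r+=[(np.array(q)-l[0])@m for q in e]
    return np.array(r)
z=least_squares(f,[.66,.21,0],loss='soft_l1');print(z.x,np.degrees(z.x[2]),z.fun.round(2))
z=least_squares(lambda p:f(p)[[4,5,10,11,12,13]],[.66,.21,0]);print('wrist',z.x,np.degrees(z.x[2]),z.fun.round(2))
E
```

```text
mouth (array([ 0.60541124, -0.15449863,  0.06124354]), [array([-0.76896437, -0.23627841]), array([ 0.28946682, -0.28815646]), array([1.33764475, 0.11347843])]) [array([ 0.6089, -0.1546,  0.065 ]), array([ 0.6008, -0.1583,  0.065 ]), array([ 0.6042, -0.1529,  0.065 ])]
laptop (array([0.65990472, 0.2183343 , 0.17161599]), [array([-0.42049798, -0.31478018]), array([0.35382061, 0.26710338]), array([1.03207852, 0.44289557])]) [array([0.6622, 0.2163, 0.1736]), array([0.6574, 0.2158, 0.1736]), array([0.6583, 0.2173, 0.1736])]
[ 0.65956529  0.21741194 -0.19553183] -11.203148858693696 [-0.63 -0.94  0.43 -0.4   0.27  1.22 -0.22 -1.28 -0.01 -0.63  0.62  0.37
 -0.28 -0.08]
wrist [ 0.65842867  0.2174532  -0.1991513 ] -11.410528826694152 [ 0.21  0.11  0.65  0.29 -0.43 -0.3 ]
```

```bash
python3 - <<'E'
from h import *
w=cal('w1')
q=[onz(w,(310+x/4,140+y/4),z)for x,y,z in((42,30,.008),(33,380,.008),(315,40,.008),(298,250,.008))]
for a,b in((0,1),(2,3)): v=q[b]-q[a];print(np.degrees(np.arctan2(v[1],v[0])))
t=np.radians(20);z=np.radians(-9.5);a=np.array([np.sin(t)*np.cos(z),np.sin(t)*np.sin(z),np.cos(t)])
T=np.array([.659,.2172,.1736]);R1=toolR(-a,[-np.sin(z),np.cos(z),0])
go(T+.207*a,R1)
E
```

```text
-8.402689224297319
-8.415590591270167
cur [0.5829 0.1879 0.4825] x [-0.  0. -1.] y [ 0.119  0.993 -0.   ] w 0.0855 t 1.8 F [-0.4 -0.2 -0.4]
dp tool (before turn) [114.4  34.7 142.8] mm; turn [ 2.67 19.97  0.47]
```

Request:
{"op": "arm_command", "data": {
  "targets": [
    {"dp":[0.023,0.007,0.0285],"turn":[0,0,0],"grip":1},
    {"dp":[0.023,0.007,0.0285],"turn":[0,0,0],"grip":1},
    {"dp":[0.023,0.007,0.0285],"turn":[0,0,0],"grip":1},
    {"dp":[0.023,0.007,0.0285],"turn":[0,0,0],"grip":1},
    {"dp":[0.0225,0.007,0.0285],"turn":[0.7,6.7,0.1],"grip":1},
    {"dp":[0,0,0],"turn":[0.7,6.7,0.1],"grip":1},
    {"dp":[0,0,0],"turn":[0.7,6.6,0.1],"grip":1},
    {"dp":[0,0,0],"turn":[0,0,0],"grip":1}
  ]
}}

```text
clock: 2.6
position: [0.73, 0.2059, 0.3655]
ee_rot: [0.57, 0.063, 0.818, -0.045]
contact_force: [0.8, 0.7, -0.4]
width: 0.0856
```

```bash
python3 - <<'E'
from h import *
t=np.radians(20);z=np.radians(-9);a=np.array([np.sin(t)*np.cos(z),np.sin(t)*np.sin(z),np.cos(t)])
T=np.array([.659,.2172,.1736]);R1=toolR(-a,[-np.sin(z),np.cos(z),0])
go(T+.127*a,R1)
snap('w2')
w=cal('w2')
o=-w['R'].T@w['t']
i=cv2.imread('pics/w2.png')
n=np.cross(a,T-o);n*=.018/np.linalg.norm(n)
for g in(-1,0,1):
    A,B=proj(w,np.array([T+g*n,T-.095*a+g*n]));print(A,B);cv2.line(i,tuple(int(v) for v in A),tuple(int(v) for v in B),(255,255,0),1)
cv2.imwrite('pics/w2b.png',i)
E
```

```text
cur [0.73   0.2059 0.3655] x [-0.341  0.051 -0.939] y [ 0.155  0.988 -0.003] w 0.0856 t 2.6 F [ 0.8  0.7 -0.4]
dp tool (before turn) [78.   0.3 -1.7] mm; turn [ 0.04 -0.19  0.17]
[292.8518113 229.2606308] [303.09312625 186.84193214]
[325.16007098 229.03830533] [324.82259263 186.66240724]
[357.49662704 228.77536476] [346.56506587 186.48825698]
```

View pics/w2b.png

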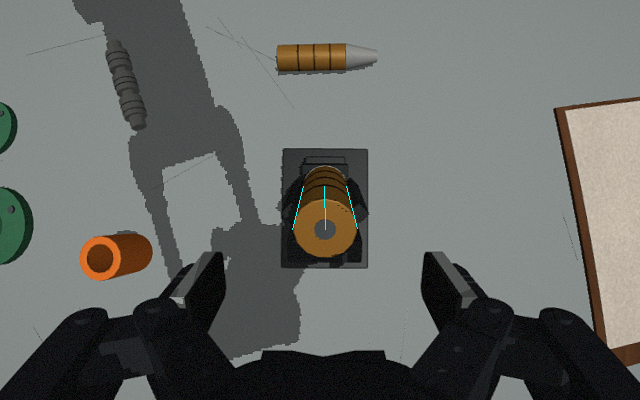

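The modelled lap, drawn in cyan, lies on the real one: the top centre is predicted at (325,229) and seen there. The jaws straddle it evenly, so I advance and close.

Request:
{"op": "arm_command", "data": {
  "targets": [
    {"dp":[0.026,0,-0.0005],"turn":[0,0,0],"grip":1},
    {"dp":[0.026,0,-0.0005],"turn":[0,0,0],"grip":1},
    {"dp":[0.026,0,-0.0005],"turn":[0,0,0],"grip":1},
    {"dp":[0,0,0],"turn":[0,0,0],"grip":1}
  ]
}}

```text
clock: 3.05
position: [0.6985, 0.2106, 0.2932]
ee_rot: [0.57, 0.062, 0.818, -0.045]
contact_force: [-0.1, 0.6, -0.9]
width: 0.0854
```

Request:
{"op": "arm_command", "data": {
  "targets": [
    {"dp":[0,0,0],"turn":[0,0,0],"grip":-1},
    {"dp":[0,0,0],"turn":[0,0,0],"grip":-1},
    {"dp":[0,0,0],"turn":[0,0,0],"grip":-1},
    {"dp":[0,0,0],"turn":[0,0,0],"grip":-1},
    {"dp":[0,0,0],"turn":[0,0,0],"grip":-1},
    {"dp":[0,0,0],"turn":[0,0,0],"grip":-1}
  ],
  "grip_force": 60
}}

```text
clock: 3.65
position: [0.7017, 0.2104, 0.2973]
ee_rot: [0.573, 0.063, 0.816, -0.044]
contact_force: [2.4, 1.7, 5.9]
width: 0.0349
```

```bash
python3 - <<'E'
from h import *
p,R,s=pose();print(p,s['width'],s['contact_force'],s['moment'])
snap('w3')
E
```

```text
[0.70171155 0.21041174 0.29729872] 0.034910721172432456 [2.3708211  1.73132681 5.91970154] [ 0.29106993 -0.1661389  -0.08402676]
```

View pics/w3.png

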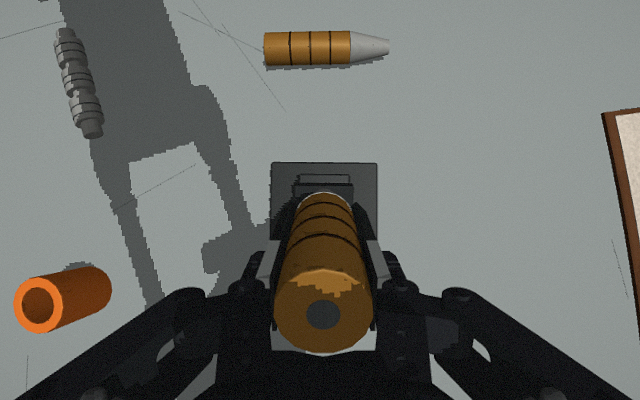

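The lap is held with the jaws at 35 mm, and the wrist view shows the pads on the barrel above the V-block. Now I lift it out along its axis.

Request:
{"op": "arm_command", "data": {
  "targets": [
    {"dp":[-0.01,0,0],"turn":[0,0,0],"grip":-1},
    {"dp":[-0.015,0,0],"turn":[0,0,0],"grip":-1},
    {"dp":[-0.02,0,0],"turn":[0,0,0],"grip":-1},
    {"dp":[-0.02,0,0],"turn":[0,0,0],"grip":-1},
    {"dp":[-0.02,0,0],"turn":[0,0,0],"grip":-1},
    {"dp":[-0.02,0,0],"turn":[0,0,0],"grip":-1},
    {"dp":[-0.01,0,0],"turn":[0,0,0],"grip":-1},
    {"dp":[0,0,0],"turn":[0,0,0],"grip":-1}
  ],
  "grip_force": 70
}}

```text
clock: 4.5
position: [0.7408, 0.2036, 0.4038]
ee_rot: [0.573, 0.063, 0.816, -0.045]
contact_force: [0.1, 1.0, -4.6]
width: 0.0345
```

```bash
python3 - <<'E'
from h import *
p,R,s=pose();print(p,s['width'],s['contact_force'],s['moment'],s['clock'])
snap('d4','side');snap('s4','scene')
a=cv2.imread("pics/s4.png");b=cv2.imread("pics/d4.png")
def crop(i,x,y,w,h,s): return cv2.resize(i[y:y+h,x:x+w],None,fx=s,fy=s,interpolation=cv2.INTER_CUBIC)
cv2.imwrite("pics/c4.png",np.hstack([crop(a,370,50,130,180,3),crop(b,250,20,130,180,3)]))
z=np.radians(-9)
go([.6,-.1535,.40],toolR([0,0,-1],[-np.sin(z),np.cos(z),0]))
E
```

```text
[0.74082749 0.20356876 0.40383397] 0.03449381766011576 [ 0.07988673  0.95535965 -4.6082695 ] [-0.1298607  -0.49576957  0.0169418 ] 4.5
cur [0.7401 0.2039 0.4019] x [-0.34   0.051 -0.939] y [ 0.154  0.988 -0.002] w 0.0345 t 4.6 F [-0.3  0.6 -5.5]
dp tool (before turn) [  31.3 -374.7  -77.4] mm; turn [  0.12 -20.09   0.16]
```

View pics/c4.png

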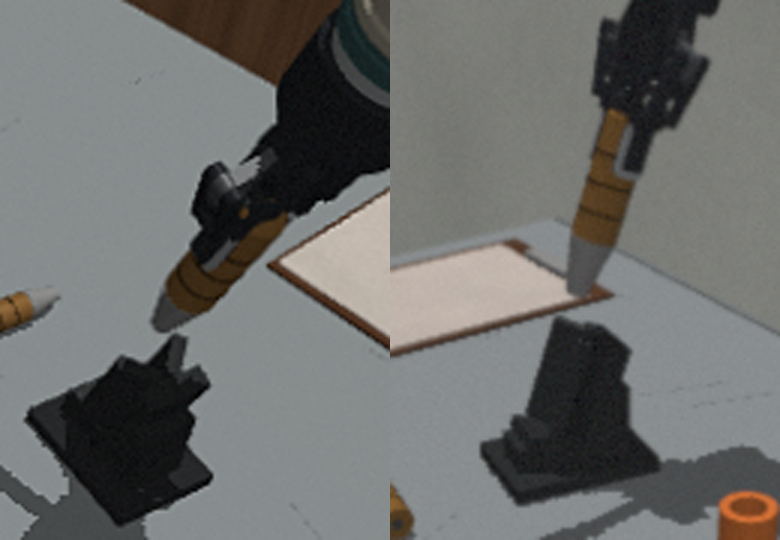

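The lap is free of the V-block, and the load of about 5 N matches 0.5 kg. Now I carry it over the stand and turn it upright.

Request:
{"op": "arm_command", "data": {
  "targets": [
    {"dp":[0,-0.02,-0.004],"turn":[0,0,0],"grip":-1},
    {"dp":[0,-0.035,-0.007],"turn":[0,0,0],"grip":-1},
    {"dp":[0.004,-0.04,-0.009],"turn":[0,0,0],"grip":-1},
    {"dp":[0.004,-0.04,-0.009],"turn":[0,0,0],"grip":-1},
    {"dp":[0.004,-0.04,-0.009],"turn":[0,0,0],"grip":-1},
    {"dp":[0.004,-0.04,-0.009],"turn":[0,0,0],"grip":-1},
    {"dp":[0.004,-0.04,-0.009],"turn":[0,0,0],"grip":-1},
    {"dp":[0.004,-0.04,-0.009],"turn":[0,0,0],"grip":-1}
  ]
}}

```text
clock: 5.4
position: [0.6248, -0.0779, 0.4022]
ee_rot: [0.571, 0.063, 0.817, -0.044]
contact_force: [1.1, -1.2, -5.7]
width: 0.035
```

Request:
{"op": "arm_command", "data": {
  "targets": [
    {"dp":[0.004,-0.04,-0.006],"turn":[0,0,0],"grip":-1},
    {"dp":[0.003,-0.03,-0.004],"turn":[0,0,0],"grip":-1},
    {"dp":[0,-0.01,-0.002],"turn":[0,0,0],"grip":-1},
    {"dp":[0,0,0],"turn":[0,-5,0],"grip":-1},
    {"dp":[0,0,0],"turn":[0.1,-6,0.1],"grip":-1},
    {"dp":[0,0,0],"turn":[0,-5,0],"grip":-1},
    {"dp":[0,0,0],"turn":[0,-4,0],"grip":-1},
    {"dp":[0,0,0],"turn":[0,0,0],"grip":-1}
  ]
}}

```text
clock: 6.2
position: [0.599, -0.1526, 0.4007]
ee_rot: [0.704, 0.056, 0.706, -0.054]
contact_force: [-0.1, 0.5, -5.9]
width: 0.0344
```

```bash
python3 - <<'E'
from h import *
z=np.radians(-9)
go([.605,-.154,.40],toolR([0,0,-1],[-np.sin(z),np.cos(z),0]))
snap('d5','side');snap('s5','scene');snap('w5')
a=cv2.imread("pics/s5.png");b=cv2.imread("pics/d5.png")
def crop(i,x,y,w,h,s): return cv2.resize(i[y:y+h,x:x+w],None,fx=s,fy=s,interpolation=cv2.INTER_CUBIC)
cv2.imwrite("pics/c5.png",np.hstack([crop(a,200,160,130,145,3),crop(b,340,130,130,145,3)]))
p,R,s=pose()
for c,n in((C['scene'],'s'),(C['side'],'d')): print(n,[proj(c,p+R[:,0]*k)[0].round(1) for k in(.1316,.2716)])
E
```

```text
cur [ 0.599  -0.1526  0.4007] x [-0.002  0.002 -1.   ] y [0.155 0.988 0.002] w 0.0344 t 6.2 F [-0.1  0.5 -5.9]
dp tool (before turn) [ 0.7 -0.5  6.2] mm; turn [ 0.07 -0.13 -0.09]
s [array([250.1, 183. ]), array([259.6, 235.5])]
d [array([410.7, 127.3]), array([403.1, 204.1])]
```

View pics/c5.png

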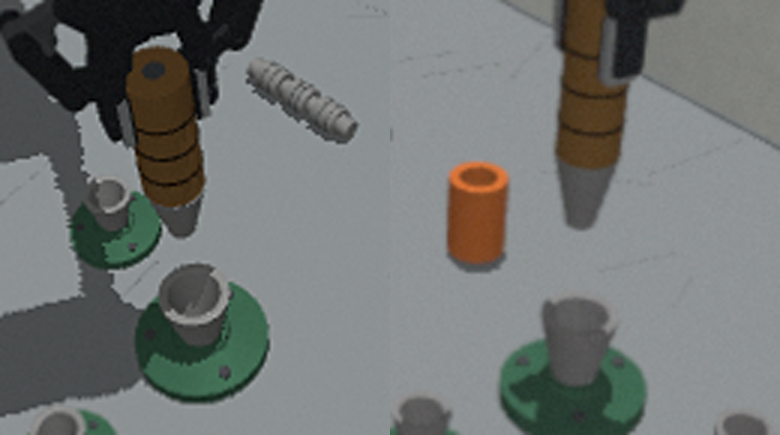

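View pics/w5.png

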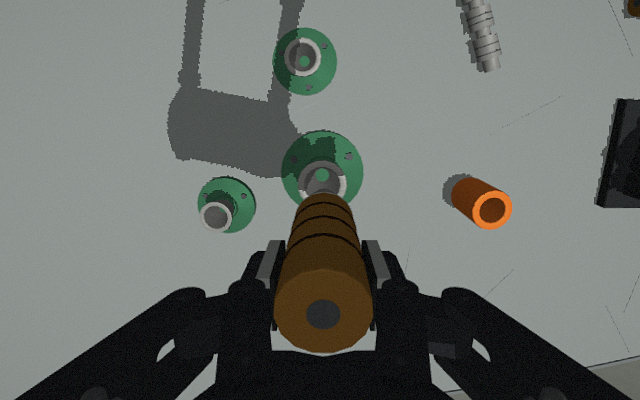

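```bash
python3 - <<'E'
from h import *
s,d,w=C['scene'],C['side'],cal('w5')
p,R,_=pose();tip=p+R[:,0]*.2716;print('tip',tip)
ts,td=onz(s,(260,237.7),tip[2]),onz(d,(403.7,204.7),tip[2]);print(ts,td)
print('mouth-tip',onz(s,(265,258.5),.065)-ts,onz(d,(403,235.5),.065)-td)
i=cv2.imread('pics/w5.png')
big=cv2.resize(i[110:230,260:390],None,fx=6,fy=6,interpolation=cv2.INTER_CUBIC)
th=np.linspace(0,2*np.pi,60)
for xy,col in(((.6089,-.1546),(0,0,255)),((.6042,-.1529),(0,255,255)),((.599,-.1526),(255,0,255))):
    q=proj(w,np.c_[xy[0]+.0235*np.cos(th),xy[1]+.0235*np.sin(th),0*th+.065])
    cv2.polylines(big,[((q-(260,110)+.5)*6).astype(np.int32)],True,col,1)
cv2.imwrite('pics/c6.png',big)
E
```

```text
tip [ 0.59904134 -0.15271758  0.12879133]
[ 0.60364981 -0.15473562  0.12879133] [ 0.59851789 -0.15470706  0.12879133]
mouth-tip [ 0.0052625   0.0001468  -0.06379133] [ 0.00230842 -0.00362622 -0.06379133]
```

View pics/c6.png

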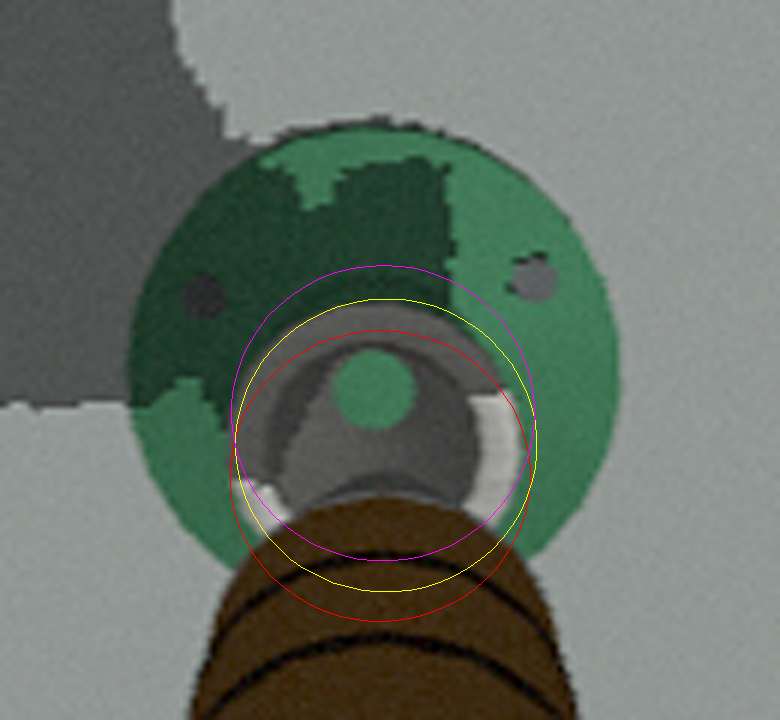

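The mouth fits at about (0.604, -0.154), the yellow ring less about 1 mm. So I shift +5 mm along tool z and -1 mm along tool y, then lower.

Request:
{"op": "arm_command", "data": {
  "targets": [
    {"dp":[0,-0.001,0.005],"turn":[0,0,0],"grip":-1},
    {"dp":[0.015,0,0],"turn":[0,0,0],"grip":-1},
    {"dp":[0.02,0,0],"turn":[0,0,0],"grip":-1},
    {"dp":[0.015,0,0],"turn":[0,0,0],"grip":-1},
    {"dp":[0.005,0,0],"turn":[0,0,0],"grip":-1},
    {"dp":[0,0,0],"turn":[0,0,0],"grip":-1}
  ]
}}

```text
clock: 6.95
position: [0.6054, -0.1555, 0.345]
ee_rot: [0.704, 0.055, 0.706, -0.055]
contact_force: [0.5, -0.3, -5.1]
width: 0.0346
```

```bash
python3 - <<'E'
from h import *
z=np.radians(-9)
go([.604,-.154,.298],toolR([0,0,-1],[-np.sin(z),np.cos(z),0]))
snap('d6','side');snap('s6','scene')
a=cv2.imread("pics/s6.png");b=cv2.imread("pics/d6.png")
def crop(i,x,y,w,h,s): return cv2.resize(i[y:y+h,x:x+w],None,fx=s,fy=s,interpolation=cv2.INTER_CUBIC)
cv2.imwrite("pics/c7.png",np.hstack([crop(a,220,200,80,100,5),crop(b,360,170,80,100,5)]))
E
```

```text
cur [ 0.6054 -0.1555  0.345 ] x [-0.002  0.001 -1.   ] y [0.155 0.988 0.001] w 0.0346 t 6.95 F [ 0.5 -0.3 -5.1]
dp tool (before turn) [47.   1.2 -1.5] mm; turn [ 0.06 -0.15 -0.04]
```

View pics/c7.png

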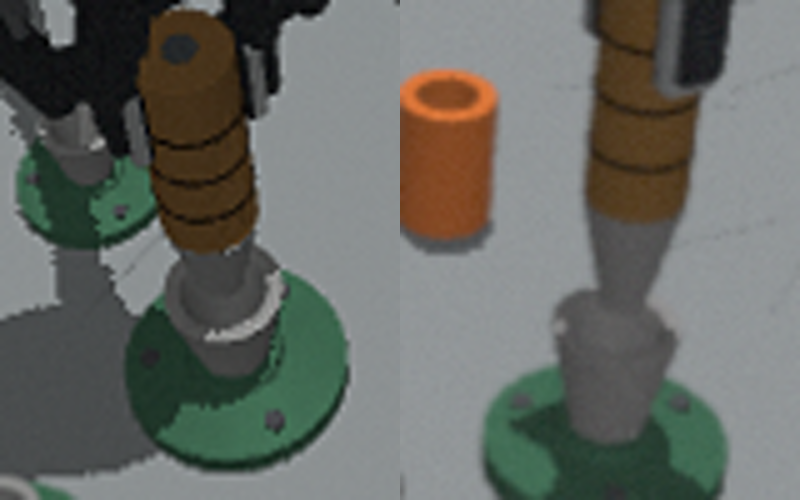

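The tip is at the mouth and nearly centred in both views. I trim about 1 mm and lower slowly, watching the force.

Request:
{"op": "arm_command", "data": {
  "targets": [
    {"dp":[0.008,0.001,-0.0015],"turn":[0,0,0],"grip":-1},
    {"dp":[0.008,0,0],"turn":[0,0,0],"grip":-1},
    {"dp":[0.008,0,0],"turn":[0,0,0],"grip":-1},
    {"dp":[0.008,0,0],"turn":[0,0,0],"grip":-1},
    {"dp":[0,0,0],"turn":[0,0,0],"grip":-1}
  ]
}}

```text
clock: 7.55
position: [0.6032, -0.154, 0.3123]
ee_rot: [0.704, 0.056, 0.706, -0.055]
contact_force: [0.8, 0.9, -6.3]
width: 0.0347
```

Request:
{"op": "arm_command", "data": {
  "targets": [
    {"dp":[0.004,0,0],"turn":[0,0,0],"grip":-1},
    {"dp":[0.004,0,0],"turn":[0,0,0],"grip":-1},
    {"dp":[0.004,0,0],"turn":[0,0,0],"grip":-1},
    {"dp":[0,0,0],"turn":[0,0,0],"grip":-1}
  ]
}}

```text
clock: 7.95
position: [0.6036, -0.1541, 0.3015]
ee_rot: [0.705, 0.055, 0.705, -0.055]
contact_force: [0.1, -0.1, -5.4]
width: 0.0344
```

Request:
{"op": "arm_command", "data": {
  "targets": [
    {"dp":[0.002,0,0],"turn":[0,0,0],"grip":-1},
    {"dp":[0.002,0,0],"turn":[0,0,0],"grip":-1},
    {"dp":[0.002,0,0],"turn":[0,0,0],"grip":-1},
    {"dp":[0,0,0],"turn":[0,0,0],"grip":-1}
  ]
}}

```text
clock: 8.35
position: [0.6037, -0.1544, 0.2961]
ee_rot: [0.705, 0.055, 0.705, -0.055]
contact_force: [0.0, -0.9, -6.0]
width: 0.0346
```

```bash
python3 - <<'E'
from h import *
z=np.radians(-9)
go([.604,-.154,.298],toolR([0,0,-1],[-np.sin(z),np.cos(z),0]))
snap('d7','side');snap('s7','scene')
a=cv2.imread("pics/s7.png");b=cv2.imread("pics/d7.png")
def crop(i,x,y,w,h,s): return cv2.resize(i[y:y+h,x:x+w],None,fx=s,fy=s,interpolation=cv2.INTER_CUBIC)
cv2.imwrite("pics/c8.png",np.hstack([crop(a,220,200,80,100,5),crop(b,360,170,80,100,5)]))
E
```

```text
cur [ 0.6037 -0.1544  0.2961] x [-0.    -0.001 -1.   ] y [ 0.155  0.988 -0.001] w 0.0346 t 8.35 F [ 0.  -0.9 -6. ]
dp tool (before turn) [-1.9  0.5  0.3] mm; turn [ 0.06 -0.01  0.03]
```

View pics/c8.png

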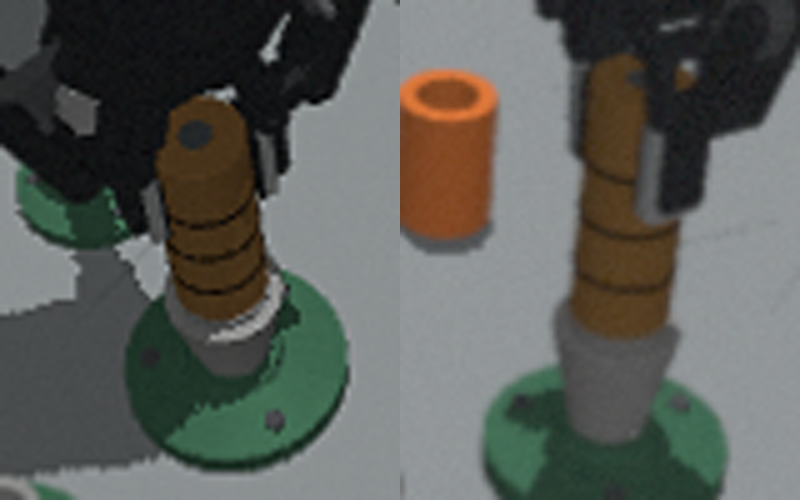

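It is almost home, but the force still reads the full weight. I keep lowering until it takes up.

Request:
{"op": "arm_command", "data": {
  "targets": [
    {"dp":[0.002,0,0],"turn":[0,0,0],"grip":-1},
    {"dp":[0.001,0,0],"turn":[0,0,0],"grip":-1},
    {"dp":[0,0,0],"turn":[0,0,0],"grip":-1}
  ]
}}

```text
clock: 8.75
position: [0.6036, -0.1544, 0.2954]
ee_rot: [0.705, 0.055, 0.704, -0.055]
contact_force: [-3.4, -1.2, 5.9]
width: 0.0345
```

Request:
{"op": "arm_command", "data": {
  "targets": [
    {"dp":[0.002,0,0],"turn":[0,0,0],"grip":-1},
    {"dp":[0.001,0,0],"turn":[0,0,0],"grip":-1},
    {"dp":[0,0,0],"turn":[0,0,0],"grip":-1}
  ]
}}

```text
clock: 9.05
position: [0.6036, -0.1543, 0.295]
ee_rot: [0.706, 0.055, 0.704, -0.056]
contact_force: [-5.7, 1.1, 17.2]
width: 0.0343
```

It is seated: the force swung from -6 N to +17 N and z stopped at 0.295. I ease the push, then open.

Request:
{"op": "arm_command", "data": {
  "targets": [
    {"dp":[-0.002,0,0],"turn":[0,0,0],"grip":-1},
    {"dp":[-0.001,0,0],"turn":[0,0,0],"grip":-1},
    {"dp":[0,0,0],"turn":[0,0,0],"grip":-0.2},
    {"dp":[0,0,0],"turn":[0,0,0],"grip":0.3},
    {"dp":[0,0,0],"turn":[0,0,0],"grip":1},
    {"dp":[0,0,0],"turn":[0,0,0],"grip":1},
    {"dp":[0,0,0],"turn":[0,0,0],"grip":1},
    {"dp":[0,0,0],"turn":[0,0,0],"grip":1}
  ]
}}

```text
clock: 9.85
position: [0.6039, -0.1541, 0.2929]
ee_rot: [0.705, 0.055, 0.705, -0.055]
contact_force: [0.5, -1.0, 0.3]
width: 0.0854
```

```bash
python3 - <<'E'
from h import *
go([.604,-.154,.40],pose()[1])
snap('w8');snap('d8','side');snap('s8','scene')
a=cv2.imread("pics/s8.png");b=cv2.imread("pics/d8.png")
def crop(i,x,y,w,h,s): return cv2.resize(i[y:y+h,x:x+w],None,fx=s,fy=s,interpolation=cv2.INTER_CUBIC)
cv2.imwrite("pics/c9.png",np.hstack([crop(a,220,200,80,100,5),crop(b,360,170,80,100,5)]))
E
```

```text
cur [ 0.6039 -0.1541  0.2929] x [ 0.  0. -1.] y [0.156 0.988 0.   ] w 0.0854 t 9.85 F [ 0.5 -1.   0.3]
dp tool (before turn) [-107.1    0.2    0. ] mm; turn [0. 0. 0.]
```

View pics/c9.png

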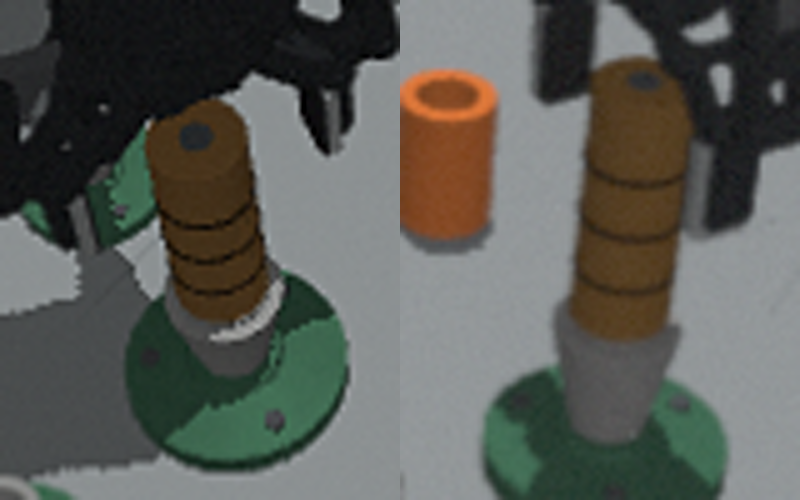

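View pics/w8.png

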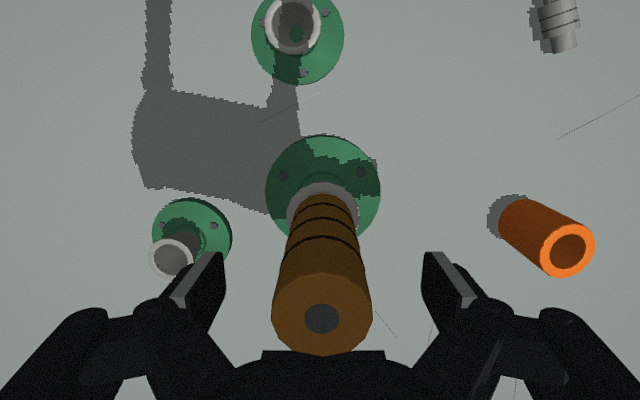

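The lap is standing home and upright, with the jaws clear on both sides. I back straight up.

Request:
{"op": "arm_command", "data": {
  "targets": [
    {"dp":[-0.01,0,0],"turn":[0,0,0],"grip":1},
    {"dp":[-0.02,0,0],"turn":[0,0,0],"grip":1},
    {"dp":[-0.03,0,0],"turn":[0,0,0],"grip":1},
    {"dp":[-0.03,0,0],"turn":[0,0,0],"grip":1},
    {"dp":[-0.03,0,0],"turn":[0,0,0],"grip":1},
    {"dp":[-0.03,0,0],"turn":[0,0,0],"grip":1},
    {"dp":[0,0,-0.04],"turn":[0,0,0],"grip":1},
    {"dp":[0,0,-0.04],"turn":[0,0,0],"grip":1}
  ]
}}

```text
clock: 10.8
position: [0.5246, -0.1418, 0.4448]
ee_rot: [0.706, 0.055, 0.704, -0.055]
contact_force: [-1.1, -0.8, -0.1]
width: 0.0857
```

Request:
{"op": "arm_command", "data": {
  "targets": [
    {"dp":[0,0,-0.04],"turn":[0,0,0],"grip":1},
    {"dp":[0,0,-0.04],"turn":[0,0,0],"grip":1},
    {"dp":[0,0,0],"turn":[0,0,0],"grip":1},
    {"dp":[0,0,0],"turn":[0,0,0],"grip":1},
    {"dp":[0,0,0],"turn":[0,0,0],"grip":1}
  ]
}}

```text
clock: 11.3
position: [0.4466, -0.1296, 0.4439]
ee_rot: [0.706, 0.055, 0.704, -0.055]
contact_force: [-0.3, 0.1, 0.1]
width: 0.0853
```

```bash
python3 - <<'E'
from h import *
snap('d9','side');snap('s9','scene')
a=cv2.imread("pics/s9.png");b=cv2.imread("pics/d9.png")
def crop(i,x,y,w,h,s): return cv2.resize(i[y:y+h,x:x+w],None,fx=s,fy=s,interpolation=cv2.INTER_CUBIC)
cv2.imwrite("pics/c10.png",np.hstack([crop(a,220,180,135,120,3),crop(b,260,150,170,120,2.3)[:360] if 0 else crop(b,320,150,125,120,3)]))
c=np.array([.604,-.154])
for n in('scene','side'):print(n,'pred top z=.166',proj(C[n],np.array([*c,.166]))[0],'mouth',proj(C[n],np.array([*c,.065]))[0])
E
```

```text
scene pred top z=.166 [258.24146532 225.27704897] mouth [263.86325486 256.58863625]
side pred top z=.166 [407.74076097 184.59012063] mouth [402.68669785 233.65644801]
```

View pics/c10.png

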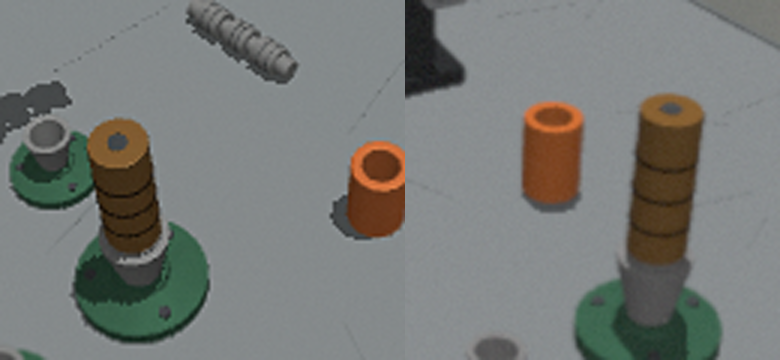

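View pics/s9.png

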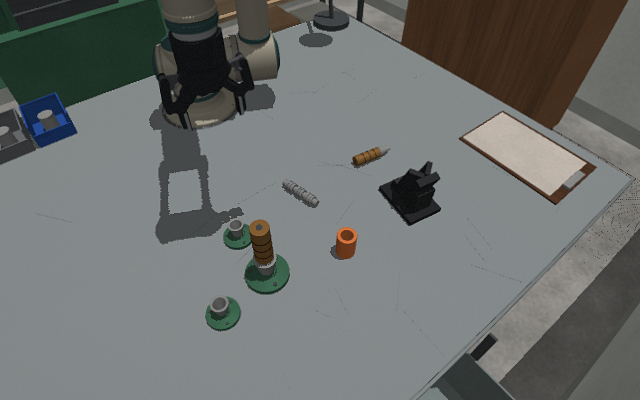

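The top disc is seen at scene (259.3,227.7) and side (408.7,185.7). With each camera's mouth offset added, the predictions for a home, upright lap are (259.3,227.2) and (408,186.4). The sleeve and spool have not moved, so I hand in.

```bash
python3 -c "
from rig import manip
print(manip.sign_off())"
```

```text
the job is handed in; nothing more can be done
None
```

I lifted the large lap out of the V-block along its axis, turned it upright, and lowered it by hand into the large green-footed stand. It was handed in at about 11.4 s; no verdict is reported.

- **Seating:** before I released it, the vertical force went from -6 N to +17 N, so the taper was taking load while still gripped.
- **Position:** after release, the lap's top disc was within about 1 px of a fully home, upright lap in both fixed cameras.
- **Surroundings:** the sleeve and spool were unmoved by eye, and the gripper was clear at near-zero force.
- **Disagreements:** the single-camera position estimates for the lap and the stand's mouth differed by up to 5–8 mm. I settled them with the wrist view and by comparing the lap's tip with the mouth within the same image. Closing on the lap also pushed the arm back about 5 mm, which I allowed for.

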